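# Key a test plug into a pipe-joint tester and hold it home

### The arm

A 7-joint arm with a two-finger parallel gripper is mounted at the origin on the work surface. World frame = base frame: x ahead of the robot, y to its left, z up, the work surface at z = 0. Lengths are in m, angles in rad, forces in N, time in s.
With the tool pointing down it reaches from about 0.425 to 0.925 m from the base axis. Payload 6.8 kg.
Tool frame: the origin (TCP) lies at the very end of the fingers, on their centre line; the grasp point (between the pads) lies 19 mm behind it; z points along the fingers, y is the line along which they close (so a half turn about z gives the same grasp; the last joint's range is limited). The gripper opens to 85 mm and grips with 20 to 120 N. Pads are 22 mm wide; open, the fingers measure 114 mm over their backs; the gripper's body (76 mm by 85 mm) begins 54 mm behind the grasp point. The pads swing forward as they close: fully open they stand 13 mm farther back than shut.
Start: joints at [1.201, 0.477, 0.022, 1.555, -0.011, 1.109, -0.083], TCP at [0.175, -0.652, 0.231] pointing down, gripper open.
Joint ranges: [-2.96, 2.96], [-0.34, 2.1], [-1.41, 1.46], [0.24, 2.44], [-1.37, 4.51], [0.17, 1.92], [-2.96, 2.96]. Speed limits (rad/s): [2.39, 2.39, 3.14, 3.14, 3.14, 3.14, 3.14].

### API

Orientations are given as a unit quaternion [w, x, y, z].
In Python, from station import get_obs, read_camera, hand_in gives the robot as it stands.
- The arm moves only by the tool arm_command, never from a script. Its argument "commands" is one flat list of numbers, 7 for each row, row after row: the shift along the tool's x, y, z in m, then the turn, a rotation vector about the tool's x, y, z in degrees, then the opening, from 0 (shut) to 1 (fully open). In form: [tx, ty, tz, rx, ry, rz, fingers, tx, ty, tz, rx, ry, rz, fingers, ...]. A call has 1 to 8 rows; each row is the pose to reach, as a shift and turn from the pose commanded when the call began, along the tool's axes at that moment; what a row does not reach only later rows make up. A row lasts 1/10 s, in which the tool goes at most 50 mm and 8.59 degrees, less where a joint would pass 70% of its speed; a pose out of reach is approached as far as the arm can. A call with a gripper value outside its range is refused whole. The fingers move at their own pace and stop on an object; "force" is the grip in N (left out, the last holds). Time passes only in rows, so rows that repeat a pose let the fingers close. It gives the time, the measured TCP pose, the force, the opening and the grip force at its end, in the units of the state.
- get_obs(): the state, without advancing time (a new reading comes with each control period).
- read_camera(name): name is "scene" or "top" or "wrist"; returns a dict with "img" (384x512x3 uint8, red, green, blue), "camera_matrix" (3x3 intrinsics, pixels), "pose" (4x4, takes a point from camera to world coordinates). Camera axes: x right, y down, z forward; pixel columns grow to the right and rows downward; lengths in m; the calibration is good to about 2 mm. A picture is of the moment at which its call begins. There is no depth.
- hand_in(): hands the job in; it is judged then, once.
The state is a dict: "t": time; "q": joint angles; "joint_vel": joint speeds; "joint_torque": joint torques, N m; "eef_pos": TCP position; "tool_rot": TCP orientation; "contact_force": force on the tool from outside, world axes, zero at the start; "torque": the same for the moment, N m; "gripper_width": opening from 0.0 (shut) to 1.0 (fully open); "grasp_force": force on a finger pad.
Only numpy, scipy, OpenCV 4.12 (cv2) and the standard library are available. Lean on these libraries where they do the work, as an engineer would, in place of code of your own. Each camera call takes 0.05 s, during which the arm holds its last target. There are 200 camera calls.

### The job

Start the pipe-joint tester by pressing its push button fully down and letting it come back up. Then pick up the plug that has the key rib by its square head, push it into the tester's socket, turning it until the key slips into the slot, and keep pushing against the spring until its flange is home on the socket's mouth. Finish still gripping the plug by its head and pressing it home (do not let go); leave the plain plug, the bottle and the loose fittings where they are.

Things in the scene. Friction and masses are not known exactly. Their poses are not given: they have to be found in the camera images.
- plug_head (a point): Keyed plug to be used: white plastic, loose, about 120 g, 80 mm tall, standing on its tip on the table. Point: centre of its square head (24 x 24 mm, 34 mm tall, faces square to x and y), on the axis, 63 mm above the tip. Under the head a flange, 40 mm across, 6 mm thick. +x: towards the key; above the key the flange has a tab 7 mm wide out to 28 mm from the axis, seen from above. +z up.
- plug_tip (a point): Lower end of the same keyed plug, on its axis. From here up: round shaft 26.6 mm in diameter, 40 mm long up to the flange, its lowest 5 mm tapered to 21 mm. The key is a rib 7 mm wide along the shaft on the +x side, out to 22 mm from the axis, from 14 mm above the tip up to the flange.
- blank_head (a point): The plain plug, not to be used: same size and material as the keyed plug but without rib and tab. Stands on the table; point at the centre of its square head, 63 mm above its tip. The two plugs may stand in either place.
- hub_mouth (a point): Centre of the top rim of the tester's fixed, upright white socket, 100 mm above the table: 54 mm outside, bore 30.5 mm, 48 mm deep, a slot 10.5 mm wide through its wall from the rim down on the +x side of this frame (not the box's direction). +z up. With the plug home its flange lies on the rim: head centre 23 mm above this point, plug +x along the slot.
- seat (a joint): Spring seat in the bore (rubber disc on a spring), how far it is pressed down, m: 0 at rest with its face 30 mm below the mouth; about 0.010 when the plug is home; stop at 0.012. The spring pushes back with 3 N at first and 9 N at 0.010; it lifts the plug again if the plug is let go.
- start_top (a point): Centre of the top face of the tester's round grey push button (30 mm across), on a small black housing on top of the tester box (150 x 250 x 40 mm, grey), 130 mm from the socket. It is pressed straight down.
- start (a joint): How far the push button is pressed, m: 0 up, 0.006 fully down; spring return, about 5 N when fully down.
- bottle: Bystander: water bottle, 64 mm across, 200 mm tall, standing; origin at the centre of its underside.
- coupling: Bystander: white pipe coupling, a tube 48 mm outside, 50 mm tall, standing on end; origin at the centre of its underside.
- elbow: Bystander: white 45 degree pipe elbow, about 42 mm across, 95 mm tall, standing on one end; origin at the centre of its underside.
Mind the look-alikes: they are no part of the job. Leave any blue or orange look-alike of the part that bears plug_head alone.

How it is judged:
On the way, in this order (a step that is already met when the one before it is completed fails the run):
1. the push button is pressed fully down (value of joint start above 0.005 m), for 0.05 s.
2. the push button has come back up (value of joint start below 0.001 m), for 0.1 s.
3. the keyed plug is held in the fingers, lifted off the table (height (world z) of plug_head above 0.085 m and contact force between the fingers and plug above 1 N), for 0.2 s.
4. the key has slipped into the slot and the plug has met the spring seat (z of plug_head in the frame of hub_mouth below 0.034 m and horizontal distance between plug_head and hub_mouth below 0.006 m and angle between the x axis of plug_head and the x axis of hub_mouth, either way round below 0.2 rad), for 0.1 s.
At the end, for the whole second after the job is handed in: Keyed plug in the socket, key in the slot (0.2 rad), upright (0.1 rad), centred (5 mm), flange within 2.5 mm of the mouth, spring seat pressed 7 mm or more; fingers still grip its head (over 2 N, grasp point within 30 mm of the head centre); button up (z of plug_head in the frame of hub_mouth below 0.0255 m and horizontal distance between plug_head and hub_mouth below 0.005 m and angle between the x axis of plug_head and the x axis of hub_mouth, either way round below 0.2 rad and angle between plug_head's own z axis and vertical below 0.1 rad and value of joint seat above 0.007 m and contact force between the fingers and plug above 2 N and distance between the grasp point and plug_head below 0.03 m and value of joint start below 0.001 m); the arm keeps its last pose, push and grip.
It fails at once if the plain plug is displaced by more than 40 mm (distance of blank_head from where it was at the start of the episode above 0.04 m).
It fails at once if the bottle is displaced by more than 40 mm (distance of bottle from where it was at the start of the episode above 0.04 m).
It fails at once if the coupling is displaced by more than 40 mm (distance of coupling from where it was at the start of the episode above 0.04 m).
It fails at once if the elbow is displaced by more than 40 mm (distance of elbow from where it was at the start of the episode above 0.04 m).
It also fails if it takes over 64 s, if anything falls off the work surface, if the arm or the gripper's body presses on something with over 40 N, if the wrist force passes 120 N, or if a joint passes its speed limit or range.

## Working session

There is one attempt and no reset: what is moved stays moved. The work goes in short steps, Python scripts to look and compute and a tool call to move; the robot and the scene stay as the last step left them, time stands still between calls to the robot, and variables do not carry over. Pictures are saved under pics/ and viewed, at most 10 in all, crops included, and the job is handed in when it is done.

Besides the shell and the picture viewer there is one more tool, called after "Emit:" as name(argument=value, ...), one argument or row to a line, values as JSON. arm_command: Moves the arm, as the interface text tells. Its arguments: {"type":"object","properties":{"commands":{"type":"array","items":{"type":"number"}},"force":{"type":"number"}},"required":["commands"]}

```bash
mkdir -p pics; ls
cat > h.py <<'E'
import numpy as np, cv2
from station import get_obs, read_camera
def ray(c,u,v):
    d=np.linalg.inv(c["camera_matrix"])@[u,v,1.]; return c["pose"][:3,3], c["pose"][:3,:3]@d
def plane(c,u,v,z):
    o,d=ray(c,u,v); return o+d*(z-o[2])/d[2]
def proj(c,p):
    P=np.linalg.inv(c["pose"]); q=c["camera_matrix"]@(P[:3,:3]@np.array(p)+P[:3,3]); return q[:2]/q[2]
def snap(n,f,crop=None,scale=1):
    c=read_camera(n); im=c["img"]
    if crop: im=im[crop[1]:crop[3],crop[0]:crop[2]]
    cv2.imwrite("pics/"+f,cv2.resize(im[:,:,::-1],None,fx=scale,fy=scale,interpolation=cv2.INTER_CUBIC)); np.savez("pics/"+f+".npz",**c)
    return c
def load(f): return dict(np.load("pics/"+f+".npz"))
E
python3 - <<'E'
from h import *
for n in ("top","scene"):
    c=snap(n,n+"1.png",scale=1.5); print(n,c["camera_matrix"].tolist(),c["pose"].round(3).tolist())
o=get_obs(); print(o)
E
```

```text
pics
top [[388.4717264742053, 0.0, 261.55736257012916], [0.0, 388.4717264742053, 188.25523113875312], [0.0, 0.0, 1.0]] [[-0.018, -0.997, 0.071, 0.514], [-1.0, 0.018, 0.004, -0.09], [-0.005, -0.071, -0.997, 1.052], [0.0, 0.0, 0.0, 1.0]]
scene [[428.180386159612, 0.0, 254.59802049764613], [0.0, 428.180386159612, 191.36971627232933], [0.0, 0.0, 1.0]] [[0.846, 0.371, -0.382, 1.036], [0.533, -0.589, 0.608, -0.789], [0.001, -0.718, -0.696, 0.897], [0.0, 0.0, 0.0, 1.0]]
{'t': 0.1, 'q': array([ 1.20091242,  0.4776978 ,  0.02232484,  1.55633062, -0.0115006 ,
        1.10931387, -0.08310791]), 'joint_vel': array([-4.11607212e-04, -4.68694642e-03, -2.25771358e-04, -3.37770016e-03,
        4.63039358e-05,  1.39042614e-04,  7.15551350e-04]), 'joint_torque': array([ 4.97780624e-03, -5.97752666e+01,  1.61392417e+00, -2.81952077e+01,
        1.28791112e-02,  5.06881275e-03,  8.23762264e-06]), 'eef_pos': array([ 0.17455716, -0.65149294,  0.23044504]), 'tool_rot': array([-7.95097676e-04,  9.91443724e-01,  1.30532311e-01, -1.59329199e-04]), 'contact_force': array([-0.54742394,  0.9327141 ,  0.31298737]), 'torque': array([ 0.04557404,  0.02623085, -0.00079866]), 'grasp_force': 0.0, 'gripper_width': 1.0003447838116615}
```

View pics/top1.png

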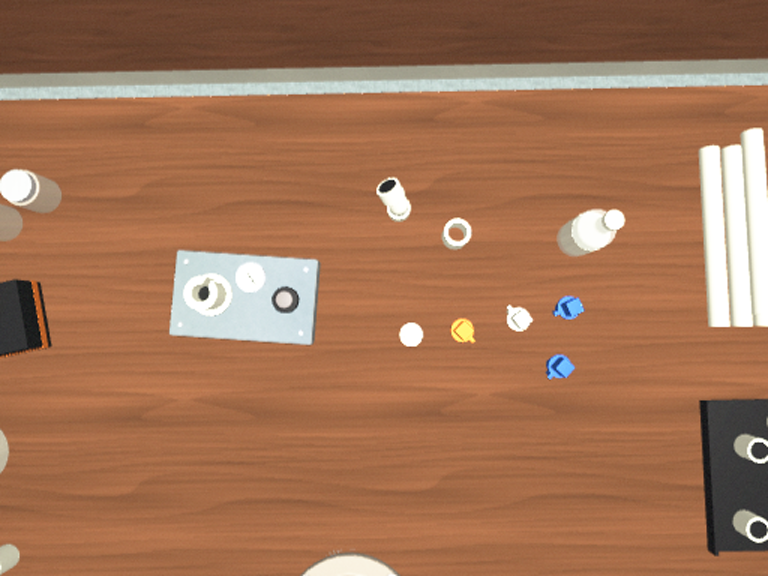

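View pics/scene1.png

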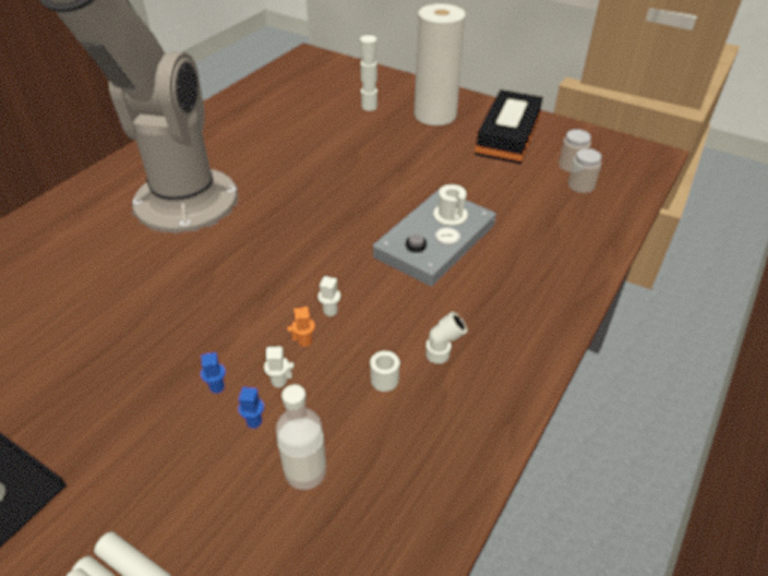

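The top view shows the tester: socket at about (205,293) with its slot towards the image top, button at (285,299). The keyed white plug is at (519,319), with its tab to the upper left. The plain plug is at (411,334), next to the orange and blue look-alikes. The scene view agrees: keyed plug (277,365), button (416,240).

Run:
```python
from h import *
t=load("top1.png"); s=load("scene1.png")
def tri(a,b):
    o1,d1=ray(t,*np.array(a)/1.5); o2,d2=ray(s,*np.array(b)/1.5)
    k=np.linalg.lstsq(np.c_[d1,-d2],o2-o1,rcond=None)[0]; p,q=o1+k[0]*d1,o2+k[1]*d2
    return ((p+q)/2).round(4),np.linalg.norm(p-q).round(4)
print("button",tri((285,299),(416,240)))
print("mouth",tri((206,293),(452,193)), plane(t,206/1.5,293/1.5,.1))
print("keyed head top",tri((521,317),(275,353)), plane(t,521/1.5,317/1.5,.08))
print("blank",plane(t,411/1.5,334/1.5,.08),"bottle",plane(t,614/1.5,220/1.5,.2))
print("tab",plane(t,510/1.5,308/1.5,.046),plane(t,519/1.5,319/1.5,.046))
import scipy.spatial.transform as T
o=get_obs(); q=o["tool_rot"]; R=T.Rotation.from_quat(q[[1,2,3,0]]).as_matrix(); print(R.round(3))
w=snap("wrist","w0.png"); Tt=np.eye(4);Tt[:3,:3]=R;Tt[:3,3]=o["eef_pos"]; print((np.linalg.inv(Tt)@w["pose"]).round(3), w["camera_matrix"])
cr=lambda x0,y0,x1,y1: cv2.resize(t["img"][y0:y1,x0:x1,::-1],(390,390),interpolation=cv2.INTER_CUBIC)
cv2.imwrite("pics/c.png",np.hstack([cr(110,160,175,225)[:, :], cr(315,180,380,245)]))
```

```text
button (array([0.5595, 0.0984, 0.0565]), np.float64(0.0005))
mouth (array([0.5714, 0.2202, 0.1028]), np.float64(0.005)) [0.56954743 0.21958039 0.1       ]
keyed head top (array([ 0.5204, -0.3002,  0.0775]), np.float64(0.0018)) [ 0.52107722 -0.29906473  0.08      ]
blank [ 0.49619664 -0.11550986  0.08      ] bottle [ 0.66041902 -0.41503922  0.2       ]
tab [ 0.53716476 -0.28795806  0.046     ] [ 0.51796219 -0.30282246  0.046     ]
[[ 0.966  0.259 -0.001]
 [ 0.259 -0.966  0.002]
 [-0.    -0.002 -1.   ]]
[[ 0.001 -0.949 -0.316  0.082]
 [ 1.     0.001  0.001  0.001]
 [-0.    -0.316  0.949 -0.142]
 [ 0.     0.     0.     1.   ]] [[339.48707092   0.         253.54331551]
 [  0.         339.48707092 193.01332129]
 [  0.           0.           1.        ]]
```

View pics/c.png

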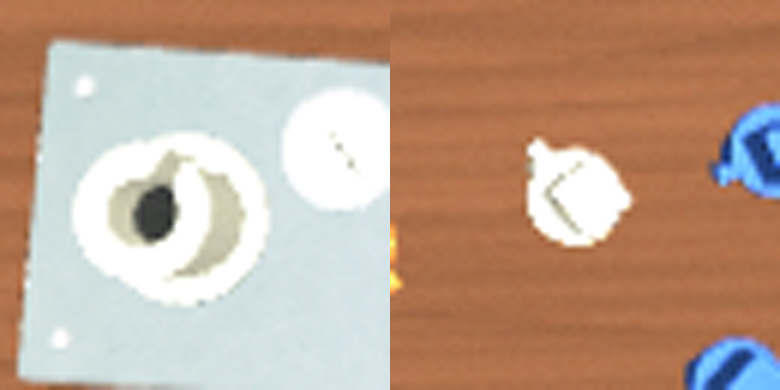

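The crops show the socket slot pointing up and slightly right, and the plug tab pointing up-left at about 40°. I'm moving above the tester first for a close look.

```bash
cat >> h.py <<'E'
from scipy.spatial.transform import Rotation as Ro
def toolR(): return Ro.from_quat(get_obs()["tool_rot"][[1,2,3,0]])
def goto(x,y,z,yaw):
    "shift in tool frame (m) and rotvec (deg) to a tool-down pose with tool x at yaw deg"
    o=get_obs(); R=toolR(); d=R.inv().apply(np.array([x,y,z])-o["eef_pos"])
    rel=R.inv()*(Ro.from_euler("z",yaw,degrees=True)*Ro.from_euler("x",180,degrees=True))
    print("t",round(o["t"],2),"q7",o["q"][6].round(2),"shift",d.round(4),"rot",rel.as_rotvec(degrees=True).round(1))
E
python3 -c "
from h import *
goto(.565,.165,.25,65)"
```

```text
t 0.15 q7 -0.08 shift [ 0.5885 -0.6877 -0.0185] rot [ -0.1  -0.  -50. ]
```

Emit:
arm_command(
  commands=[0.588,-0.688,-0.019,0,0,-50,0,0.588,-0.688,-0.019,0,0,-50,0,0.588,-0.688,-0.019,0,0,-50,0,0.588,-0.688,-0.019,0,0,-50,0,0.588,-0.688,-0.019,0,0,-50,0,0.588,-0.688,-0.019,0,0,-50,0,0.588,-0.688,-0.019,0,0,-50,0,0.588,-0.688,-0.019,0,0,-50,0],
)

```text
t: 0.95
eef_pos: [0.3473, -0.2892, 0.2398]
tool_rot: [0.0, 0.843, 0.537, -0.0]
contact_force: [0.8, 0.0, -0.2]
gripper_width: 0.002
grasp_force: 0.0
```

```bash
python3 -c "
from h import *
goto(.565,.165,.25,65)"
```

```text
t 0.95 q7 0.07 shift [ 0.5037  0.0052 -0.0104] rot [ 0.  0. -0.]
```

Emit:
arm_command(
  commands=[0.504,0.005,-0.01,0,0,0,0,0.504,0.005,-0.01,0,0,0,0,0.504,0.005,-0.01,0,0,0,0,0.504,0.005,-0.01,0,0,0,0,0.504,0.005,-0.01,0,0,0,0,0.504,0.005,-0.01,0,0,0,0,0.504,0.005,-0.01,0,0,0,0,0.504,0.005,-0.01,0,0,0,0],
)

```text
t: 1.75
eef_pos: [0.5201, 0.0713, 0.2477]
tool_rot: [0.0, 0.844, 0.537, -0.0]
contact_force: [1.4, -0.4, -0.1]
gripper_width: 0.001
grasp_force: 0.0
```

Emit:
arm_command(
  commands=[0.11,0.001,0,0,0,0,0,0.11,0.001,0,0,0,0,0,0.11,0.001,0,0,0,0,0,0.11,0.001,0,0,0,0,0,0.11,0.001,0,0,0,0,0],
)

```text
t: 2.25
eef_pos: [0.5666, 0.1673, 0.2471]
tool_rot: [0.0, 0.844, 0.537, -0.001]
contact_force: [0.1, 0.4, -0.4]
gripper_width: 0.001
grasp_force: 0.0
```

```bash
python3 -c "
from h import *
goto(.565,.165,.25,65)
snap('wrist','w1.png',scale=1.5)
c=load('w1.png'); print(proj(c,[.5695,.2196,.1])*1.5, proj(c,[.5595,.098,.0565])*1.5)"
```

```text
t 2.25 q7 -1.06 shift [-0.0028 -0.0005 -0.0029] rot [-0.   0.1 -0.1]
[343.61807081 180.47999042] [410.83402663 336.88558729]
```

View pics/w1.png

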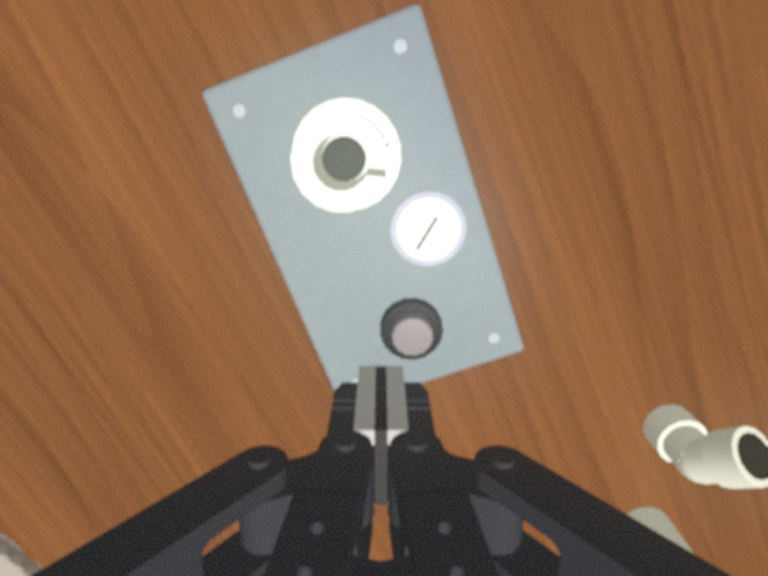

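The wrist view shows the button at (413,336), as predicted. The seat is at (343,159) and the slot lies to the right at (376,173). The rim is saturated, so I'll stretch the contrast on a crop.

Run:
```python
from h import *
def st(c,x0,y0,x1,y1,lo,k):
    a=c["img"][y0:y1,x0:x1,::-1].astype(float).min(2); a=np.clip((a-lo)/(255-lo),0,1)**2*255
    return cv2.resize(a.astype(np.uint8),(390,390),interpolation=cv2.INTER_CUBIC)
cv2.imwrite("pics/d.png",np.hstack([st(load("w1.png"),188,60,273,145,110,1),st(load("top1.png"),115,170,160,215,110,1)]))
```

```text
(no output)
```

View pics/d.png

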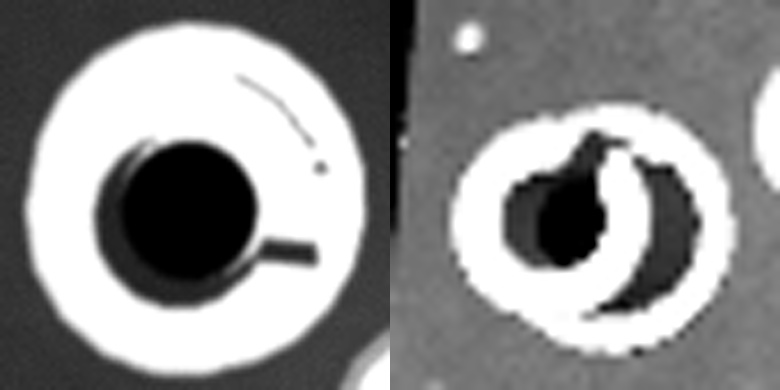

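The stretched crops show the bore rim centre at wrist px (226.8,108.4). The strip beside the bore is the lower slot wall, with rim corners near (260,262) and (318,265). In the top view the bore centre is at (133.8,195.2).

Run:
```python
from h import *
c=load("w1.png"); t=load("top1.png"); f=lambda a,b: plane(c,188+a/4.588,60+b/4.588,.1)
m=f(178,222); print("mouth",m,plane(t,133.8,195.2,.1))
for p in [(95,222),(178,137),(178,307)]: print("r",np.linalg.norm(f(*p)-m))
for p in [(260,262),(318,265)]:
    d=f(*p)-m; r=np.hypot(*d[:2]); a=np.degrees(np.arctan2(d[1],d[0])); print(r,a,"slot yaw",a+np.degrees(np.arcsin(.00525/r)))
b=plane(c,413/1.5,336/1.5,.0565); print("button",b, "dist",np.linalg.norm((b-m)[:2]))
goto(b[0],b[1],.075,65)
```

```text
mouth [0.57209881 0.22913413 0.1       ] [0.57003571 0.22828358 0.1       ]
r 0.015002904560181489
r 0.014713192549444061
r 0.015218885138132951
0.01638146583611936 -50.64303135165754 slot yaw -31.950825176863187
0.026461488794299905 -41.740564805436975 slot yaw -30.29706409809935
button [0.56117379 0.0979762  0.0565    ] dist 0.13161215326929418
t 2.3 q7 -1.06 shift [-0.0642  0.0242  0.1724] rot [ 0.   0.1 -0.1]
```

Emit:
arm_command(
  commands=[-0.064,0.024,0.12,0,0,0,0,-0.064,0.024,0.172,0,0,0,0,-0.064,0.024,0.172,0,0,0,0,-0.064,0.024,0.172,0,0,0,0,-0.064,0.024,0.172,0,0,0,0],
)

```text
t: 2.8
eef_pos: [0.5579, 0.0949, 0.0714]
tool_rot: [-0.0, 0.845, 0.535, -0.005]
contact_force: [0.0, -0.9, 0.1]
gripper_width: -0.001
grasp_force: 0.0
```

Emit:
arm_command(
  commands=[0,0,0.01,0,0,0,0,0,0,0.015,0,0,0,0,0,0,0.018,0,0,0,0,0,0,0.02,0,0,0,0,0,0,0.022,0,0,0,0,0,0,0.022,0,0,0,0],
)

```text
t: 3.4
eef_pos: [0.563, 0.1015, 0.0559]
tool_rot: [0.001, 0.843, 0.537, 0.001]
contact_force: [-3.2, -1.9, 14.7]
gripper_width: -0.004
grasp_force: 7.6
```

Emit:
arm_command(
  commands=[0,0,0.002,0,0,0,0,0,0,0.002,0,0,0,0],
)

```text
t: 3.6
eef_pos: [0.5632, 0.1015, 0.0556]
tool_rot: [0.001, 0.843, 0.537, 0.001]
contact_force: [-8.4, -3.6, 30.4]
gripper_width: 0.002
grasp_force: 15.7
```

Emit:
arm_command(
  commands=[0,0,-0.006,0,0,0,0],
)

```text
t: 3.7
eef_pos: [0.563, 0.1015, 0.0597]
tool_rot: [0.001, 0.843, 0.538, 0.001]
contact_force: [0.5, 0.7, 3.0]
gripper_width: 0.001
grasp_force: 1.3
```

Emit:
arm_command(
  commands=[0,0,-0.002,0,0,0,0],
)

```text
t: 3.8
eef_pos: [0.5629, 0.1015, 0.0613]
tool_rot: [0.001, 0.843, 0.537, 0.002]
contact_force: [2.5, 0.0, 1.5]
gripper_width: 0.002
grasp_force: 0.9
```

Emit:
arm_command(
  commands=[0,0,-0.002,0,0,0,0],
)

```text
t: 3.9
eef_pos: [0.5624, 0.1013, 0.0623]
tool_rot: [0.0, 0.843, 0.537, 0.001]
contact_force: [0.3, 0.7, 0.3]
gripper_width: -0.001
grasp_force: 0.0
```

Emit:
arm_command(
  commands=[0,0,-0.003,0,0,0,0],
)

```text
t: 4.0
eef_pos: [0.5613, 0.1008, 0.0645]
tool_rot: [-0.0, 0.843, 0.537, -0.0]
contact_force: [-0.3, -0.4, -0.3]
gripper_width: -0.003
grasp_force: 0.0
```

The button bottomed at z ≈ 0.0556 and sprang back about 6 mm. Next, over to the keyed plug.

```bash
python3 -c "
from h import *
goto(.52,-.30,.20,130)"
```

```text
t 4.0 q7 -1.09 shift [-0.3808  0.1318 -0.1354] rot [ -0.1   0.  -65. ]
```

Emit:
arm_command(
  commands=[0,0,-0.05,0,0,0,0,-0.03,0.01,-0.1,0,0,-8,0,-0.381,0.132,-0.135,0,0,-65,1,-0.381,0.132,-0.135,0,0,-65,1,-0.381,0.132,-0.135,0,0,-65,1,-0.381,0.132,-0.135,0,0,-65,1,-0.381,0.132,-0.135,0,0,-65,1,-0.381,0.132,-0.135,0,0,-65,1],
)

```text
t: 4.8
eef_pos: [0.5292, -0.2081, 0.1888]
tool_rot: [-0.001, 0.483, 0.875, -0.0]
contact_force: [0.5, -1.1, -0.2]
gripper_width: 0.995
grasp_force: 0.0
```

```bash
python3 -c "
from h import *
goto(.52,-.30,.20,130)"
```

```text
t 4.8 q7 0.49 shift [-0.0728 -0.0567 -0.0113] rot [-0.  -0.1 -7.8]
```

Emit:
arm_command(
  commands=[-0.073,-0.057,-0.011,0,0,-7.8,1,-0.073,-0.057,-0.011,0,0,-7.8,1,-0.073,-0.057,-0.011,0,0,-7.8,1,-0.073,-0.057,-0.011,0,0,-7.8,1,-0.073,-0.057,-0.011,0,0,-7.8,1],
)

```text
t: 5.3
eef_pos: [0.5203, -0.2968, 0.1995]
tool_rot: [-0.001, 0.425, 0.905, 0.0]
contact_force: [-0.2, -0.0, -0.2]
gripper_width: 0.999
grasp_force: 0.0
```

Run:
```python
from h import *
c=snap('wrist','w2.png')
u,v=proj(c,[.52,-.30,.08]).round().astype(int); x0,y0=int(u)-60,int(v)-60; print(x0,y0,get_obs()["eef_pos"])
a=c["img"][y0:y0+120,x0:x0+120,::-1]; b=np.clip((a.astype(float)-110)/145,0,1)**2*255
r=lambda a:cv2.resize(a.astype(np.uint8),(400,400),interpolation=cv2.INTER_CUBIC)
cv2.imwrite("pics/e.png",np.hstack([r(a),r(b)]))
```

```text
190 128 [ 0.52058005 -0.29648043  0.19971353]
```

View pics/e.png

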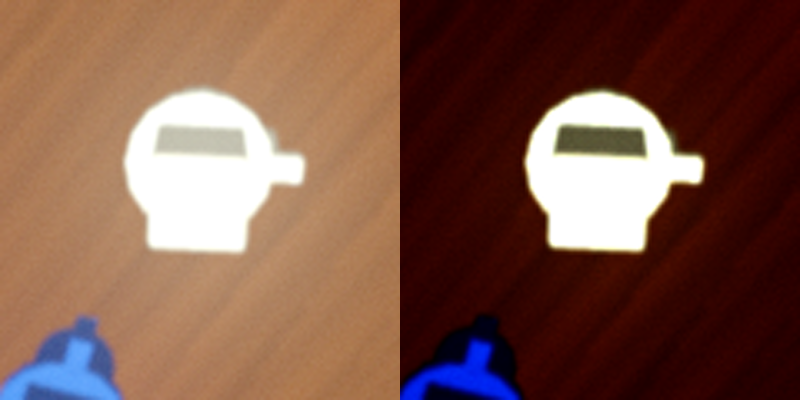

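The crop shows the plug's head top spanning (149..247, 155..250) and the flange centred at (198,163), with the tab at right, (290,170). The grip line is almost aligned, about 2° off. The blue plug is clear of both fingers.

Run:
```python
from h import *
c=load("w2.png"); f=lambda a,b,z: plane(c,190+a/3.333,128+b/3.333,z)
h=f(198.5,203,.08); fl=f(198,163,.046); tb=f(304,169.5,.046)
print("head",h,"flange",fl,"tab",tb, np.linalg.norm(tb-fl))
for p,q in [((153,155),(247,158)),((149,249),(246,251))]:
    d=f(*q,.08)-f(*p,.08); print("w",np.linalg.norm(d),"yaw",np.degrees(np.arctan2(d[1],d[0])))
d=tb-fl; print("tab yaw",np.degrees(np.arctan2(d[1],d[0])))
y=toolR().as_matrix()[:,0]; print("tool x yaw",np.degrees(np.arctan2(y[1],y[0])))
goto(h[0],h[1],.05,128.3)
```

```text
head [ 0.52028416 -0.30127197  0.08      ] flange [ 0.5196112  -0.30117378  0.046     ] tab [ 0.54294172 -0.28413357  0.046     ] 0.028890859790885258
w 0.022557866763744338 yaw 37.892936150953275
w 0.023919405250919665 yaw 38.51989046570679
tab yaw 36.1437525590647
tool x yaw 129.78217640963655
t 5.35 q7 0.77 shift [-0.0037 -0.0033  0.1497] rot [ 0.  -0.1  1.5]
```

Emit:
arm_command(
  commands=[-0.004,-0.003,0.04,0,0,1.5,1,-0.004,-0.003,0.08,0,0,1.5,1,-0.004,-0.003,0.12,0,0,1.5,1,-0.004,-0.003,0.149,0,0,1.5,1,-0.004,-0.003,0.149,0,0,1.5,1,-0.004,-0.003,0.149,0,0,1.5,1,-0.004,-0.003,0.149,0,0,1.5,1],
)

```text
t: 6.05
eef_pos: [0.5222, -0.3033, 0.053]
tool_rot: [0.002, 0.437, 0.899, 0.0]
contact_force: [0.7, -0.2, 0.8]
gripper_width: 0.997
grasp_force: 0.0
```

Emit:
arm_command(
  commands=[0,0,0,0,0,0,0,0,0,0,0,0,0,0,0,0,0,0,0,0,0,0,0,0,0,0,0,0,0,0,0,0,0,0,0,0,0,0,0,0,0,0],
  force=60,
)

```text
t: 6.65
eef_pos: [0.5209, -0.3039, 0.0514]
tool_rot: [0.0, 0.437, 0.899, -0.0]
contact_force: [0.3, 0.9, 5.5]
gripper_width: 0.268
grasp_force: 59.2
```

Emit:
arm_command(
  commands=[0,0,-0.02,0,0,0,0,0,0,-0.05,0,0,0,0,0,0,-0.1,0,0,0,0,0,0,-0.14,0,0,0,0,0,0,-0.14,0,0,0,0],
)

```text
t: 7.15
eef_pos: [0.5239, -0.3043, 0.1966]
tool_rot: [0.005, 0.437, 0.899, -0.0]
contact_force: [1.2, -1.2, -1.5]
gripper_width: 0.27
grasp_force: 59.2
```

```bash
python3 -c "
from h import *
o=get_obs(); print(o['eef_pos'],o['gripper_width'],o['grasp_force'],o['contact_force'])
goto(.5715,.2290,.20,59)"
```

```text
[ 0.52387747 -0.30428993  0.19659362] 0.2700005541903037 59.20385420322418 [ 1.17284212 -1.18719736 -1.50753756]
t 7.15 q7 0.74 shift [ 0.3901  0.3667 -0.0053] rot [ 0.5  0.3 69.1]
```

Emit:
arm_command(
  commands=[0.39,0.367,-0.005,0,0,69,0,0.39,0.367,-0.005,0,0,69,0,0.39,0.367,-0.005,0,0,69,0,0.39,0.367,-0.005,0,0,69,0,0.39,0.367,-0.005,0,0,69,0,0.39,0.367,-0.005,0,0,69,0,0.39,0.367,-0.005,0,0,69,0,0.39,0.367,-0.005,0,0,69,0],
)

```text
t: 7.95
eef_pos: [0.5547, 0.0831, 0.1933]
tool_rot: [-0.0, 0.861, 0.509, -0.001]
contact_force: [1.3, -0.5, -1.4]
gripper_width: 0.27
grasp_force: 59.1
```

```bash
python3 -c "
from h import *
goto(.5715,.2290,.20,59)"
```

```text
t 7.95 q7 -1.02 shift [ 0.1359 -0.0555 -0.0068] rot [-0.1  0.1  2.2]
```

Emit:
arm_command(
  commands=[0.136,-0.056,-0.007,0,0,2.2,0,0.136,-0.056,-0.007,0,0,2.2,0,0.136,-0.056,-0.007,0,0,2.2,0,0.136,-0.056,-0.007,0,0,2.2,0,0.136,-0.056,-0.007,0,0,2.2,0,0.136,-0.056,-0.007,0,0,2.2,0,0.136,-0.056,-0.007,0,0,2.2,0],
)

```text
t: 8.65
eef_pos: [0.5712, 0.2258, 0.2008]
tool_rot: [0.0, 0.869, 0.494, -0.001]
contact_force: [0.4, 0.4, -1.6]
gripper_width: 0.269
grasp_force: 59.2
```

Run:
```python
from h import *
goto(.5715,.2290,.20,59)
w=snap('wrist','w3.png'); s=snap('scene','s3.png'); e=get_obs()["eef_pos"]; print(e)
def st(c,u,v,n):
    x0,y0=int(u)-n,int(v)-n; print(x0,y0)
    a=c["img"][y0:y0+2*n,x0:x0+2*n,::-1].astype(float); a=np.clip((a-60)/195,0,1)**2*255
    return cv2.resize(a.astype(np.uint8),(400,400),interpolation=cv2.INTER_CUBIC)
cv2.imwrite("pics/f.png",np.hstack([st(w,*proj(w,[.5715,.229,.1]),80),st(s,*proj(s,[.5715,.229,.13]),40)]))
```

```text
t 8.65 q7 -1.29 shift [ 0.0029 -0.0014  0.0008] rot [-0.   0.1  0.2]
[0.57130576 0.22627542 0.20126352]
170 109
262 80
```

View pics/f.png

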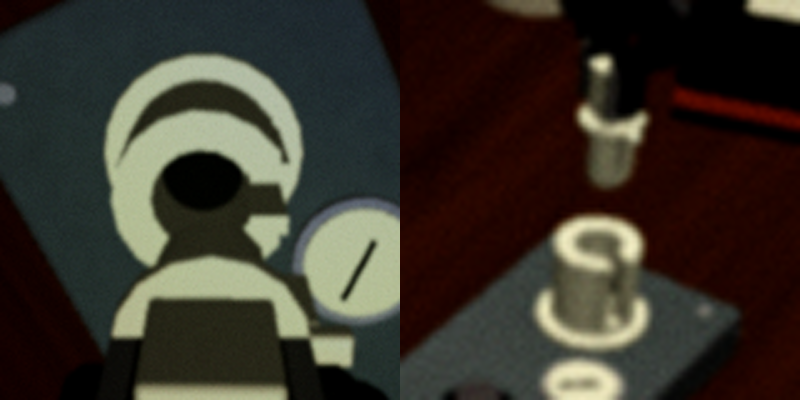

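The wrist view shows the bore centre at about (200,197) in the crop, with the slot opening between y = 184 and 214 at its right. The plug is held straight with its tab to the right, at (333,349). The scene view shows the plug upright above the socket.

Run:
```python
from h import *
c=load("w3.png"); f=lambda a,b,z=.1: plane(c,170+a/2.5,109+b/2.5,z)
m0=np.array([.5715,.229,.1]); u=proj(c,m0); print("pred crop",(u-[170,109])*2.5)
# fit circle of r=15.25mm to rim points of bore, and 27 mm outer
from scipy.optimize import least_squares
B=np.array([f(*p)[:2] for p in [(153,197),(158,175),(176,156),(200,150),(225,155)]]); O=np.array([f(*p)[:2] for p in [(112,200),(125,165),(160,125),(200,110),(240,118),(120,235)]])
g=lambda x: np.r_[np.hypot(*(B-x).T)-.01525,np.hypot(*(O-x).T)-.027]
r=least_squares(g,m0[:2]); m=r.x; print("mouth",m,(r.fun*1e3).round(1))
for p in [(266,199),(286,200)]:
    d=f(*p)[:2]-m; print(np.hypot(*d),"slot yaw",np.degrees(np.arctan2(d[1],d[0])))
x=toolR().as_matrix()[:,0]; e=get_obs()["eef_pos"]; print("tool y yaw",np.degrees(np.arctan2(x[1],x[0]))-90,e)
z=e[2]-.050+.046
fl=f(210,(258+0)/1,z); d=f(354,349,z); print("flange front",fl,"tab end",d, "tab rel to tool", toolR().inv().apply(d-e))
a=f(140,299,z); b=f(275,299,z); d=b-a; print("head lower edge",np.linalg.norm(d), toolR().inv().apply(a-e),toolR().inv().apply(b-e))
goto(m[0],m[1],.2,59)
```

```text
pred crop [200.61319598 200.45222   ]
mouth [0.5723124  0.22874529] [-0.1  0.3  0.6  0.2  0.1  0.5 -1.4 -0.8  0.4  0.2  0.8]
0.0188359687105258 slot yaw -29.89569934259741
0.02485813434917791 slot yaw -30.817776689459425
tool y yaw -30.741384230165366 [0.57130576 0.22627542 0.20126352]
flange front [0.58403651 0.24509684 0.19726352] tab end [0.59820967 0.21487092 0.19726352] tab rel to tool [0.00395376 0.02895205 0.00400371]
head lower edge 0.025340524483010246 [ 0.01440524 -0.01180473  0.00398471] [0.01442104 0.01353579 0.00399092]
t 8.75 q7 -1.29 shift [ 0.0026 -0.0004  0.0013] rot [0.  0.  0.3]
```

The plug axis already lines up with the mouth to within about 1 mm and the yaw to within about 2°. Descending now.

Emit:
arm_command(
  commands=[0,0,0.03,0,0,0,0,0,0,0.045,0,0,0,0,0,0,0.05,0,0,0,0,0,0,0.054,0,0,0,0,0,0,0.058,0,0,0,0,0,0,0.058,0,0,0,0],
)

```text
t: 9.35
eef_pos: [0.571, 0.2281, 0.1436]
tool_rot: [-0.0, 0.869, 0.495, 0.0]
contact_force: [-1.5, -0.4, -2.4]
gripper_width: 0.268
grasp_force: 59.3
```

Emit:
arm_command(
  commands=[0,0,0.003,0,0,0,0,0,0,0.006,0,0,0,0,0,0,0.009,0,0,0,0,0,0,0.011,0,0,0,0],
)

```text
t: 9.75
eef_pos: [0.571, 0.2281, 0.1323]
tool_rot: [-0.0, 0.869, 0.495, 0.0]
contact_force: [-1.3, -0.9, -0.5]
gripper_width: 0.266
grasp_force: 59.5
```

The tip is now about 5 mm past the point where the key meets the rim, with no force, so the key is in the slot. I'll push on against the spring.

Emit:
arm_command(
  commands=[0,0,0.004,0,0,0,0,0,0,0.008,0,0,0,0,0,0,0.012,0,0,0,0,0,0,0.014,0,0,0,0],
)

```text
t: 10.15
eef_pos: [0.5711, 0.2281, 0.1185]
tool_rot: [0.0, 0.869, 0.495, 0.0]
contact_force: [-3.9, -0.4, 4.7]
gripper_width: 0.27
grasp_force: 60.0
```

Emit:
arm_command(
  commands=[0,0,0.003,0,0,0,0,0,0,0.005,0,0,0,0,0,0,0.007,0,0,0,0,0,0,0.007,0,0,0,0],
)

```text
t: 10.55
eef_pos: [0.5711, 0.2282, 0.1121]
tool_rot: [0.0, 0.869, 0.495, 0.0]
contact_force: [-2.4, -1.4, 5.3]
gripper_width: 0.272
grasp_force: 60.2
```

Emit:
arm_command(
  commands=[0,0,0.001,0,0,0,0,0,0,0.002,0,0,0,0,0,0,0.003,0,0,0,0,0,0,0.003,0,0,0,0],
)

```text
t: 10.95
eef_pos: [0.5711, 0.2282, 0.1114]
tool_rot: [0.001, 0.869, 0.495, 0.0]
contact_force: [-9.2, -5.3, 23.1]
gripper_width: 0.27
grasp_force: 62.6
```

Emit:
arm_command(
  commands=[0,0,0.001,0,0,0,0,0,0,0.001,0,0,0,0,0,0,0.001,0,0,0,0],
)

```text
t: 11.25
eef_pos: [0.5712, 0.2282, 0.1113]
tool_rot: [0.001, 0.869, 0.495, 0.0]
contact_force: [-12.6, -6.8, 29.6]
gripper_width: 0.271
grasp_force: 63.6
```

Run:
```python
from h import *
w=snap('wrist','w4.png'); s=snap('scene','s4.png')
def st(c,u,v,n):
    x0,y0=int(u)-n,int(v)-n
    a=c["img"][y0:y0+2*n,x0:x0+2*n,::-1].astype(float); a=np.clip((a-60)/195,0,1)**2*255
    return cv2.resize(a.astype(np.uint8),(400,400),interpolation=cv2.INTER_CUBIC)
cv2.imwrite("pics/g.png",np.hstack([st(w,*proj(w,[.5715,.229,.1]),80),st(s,*proj(s,[.5715,.229,.12]),40)])); o=get_obs(); print(o["contact_force"],o["grasp_force"],o["t"])
```

```text
[-11.51226257  -7.77132787  30.68489428] 63.645150661468506 11.35
```

View pics/g.png

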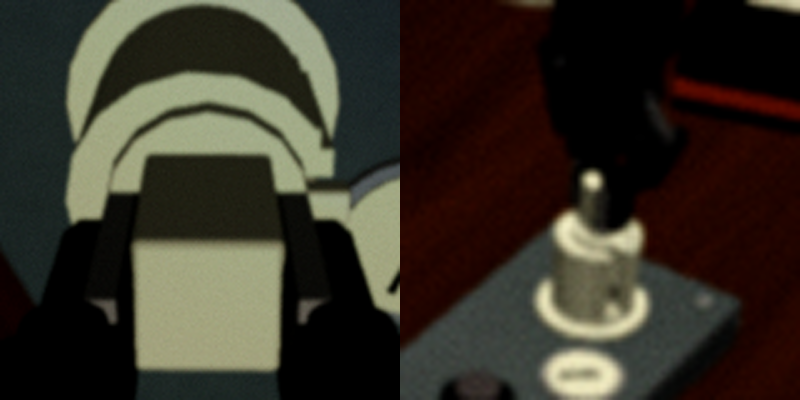

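The flange lies on the rim, with the tab over the slot at (330,185) and the head still gripped. In the scene view the button is up. Handing in.

```bash
python3 -c "
from station import hand_in
print(hand_in())"
```

```text
the job is handed in; nothing more can be done
None
```

I pressed the start button and let it come back up, then pushed the keyed plug home with its key in the slot. I handed the job in at about 11 s with the plug still gripped (about 64 N) and pressed down (about 30 N); hand-in returned no verdict.

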